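Pack seven canisters into the round steriliser drum

TASK

Pack all seven knobbed steel canisters into the round drum, ready for sterilising: upright, every one standing on the drum's floor, which works only with one in the middle and six in a ring round it, so the one that stands off-centre in the drum has to be shifted. Two of the canisters lean in the draining rack and two stand on the worktop. Do not let a canister fall over, and leave the other things on the worktop where they are.

Things in the scene. Friction and masses are not known exactly. Their poses are not given: they have to be found in the camera images.
- drum: round open aluminium drum, fixed: inner diameter 140 mm, wall about 4 mm, floor 6 mm thick, rim 62 mm above the worktop. Seven canisters fit only as one in the middle and six round it (centres 46 mm from the axis, 60 degrees apart: 2 mm to spare between neighbours and to the wall). Origin: centre of its underside, on the worktop; z up.
- canister_1: steel canister, one of seven alike: cylinder 44 mm in diameter, 70 mm high (foot tapered 3.5 mm in over 5 mm), with a plain lifting knob 14 mm in diameter from 70 to 96 mm above its underside; 0.1 to 0.21 kg. Origin: centre of its underside; z runs up through the knob. Starts standing in the drum against the wall.
- canister_2: steel canister, one of seven alike: cylinder 44 mm in diameter, 70 mm high (foot tapered 3.5 mm in over 5 mm), with a plain lifting knob 14 mm in diameter from 70 to 96 mm above its underside; 0.1 to 0.21 kg. Origin: centre of its underside; z runs up through the knob. Starts standing in the drum against the wall, opposite canister_1.
- canister_3: steel canister, one of seven alike: cylinder 44 mm in diameter, 70 mm high (foot tapered 3.5 mm in over 5 mm), with a plain lifting knob 14 mm in diameter from 70 to 96 mm above its underside; 0.1 to 0.21 kg. Origin: centre of its underside; z runs up through the knob. Starts standing in the drum between canister_1 and canister_2, 14 to 26 mm to one side of the middle, in the way.
- canister_4: steel canister, one of seven alike: cylinder 44 mm in diameter, 70 mm high (foot tapered 3.5 mm in over 5 mm), with a plain lifting knob 14 mm in diameter from 70 to 96 mm above its underside; 0.1 to 0.21 kg. Origin: centre of its underside; z runs up through the knob. Starts leaning in the draining rack, in its +y place, its knob 30 degrees from vertical towards the robot.
- canister_5: steel canister, one of seven alike: cylinder 44 mm in diameter, 70 mm high (foot tapered 3.5 mm in over 5 mm), with a plain lifting knob 14 mm in diameter from 70 to 96 mm above its underside; 0.1 to 0.21 kg. Origin: centre of its underside; z runs up through the knob. Starts leaning in the draining rack, in its -y place, its knob 30 degrees from vertical towards the robot.
- canister_6: steel canister, one of seven alike: cylinder 44 mm in diameter, 70 mm high (foot tapered 3.5 mm in over 5 mm), with a plain lifting knob 14 mm in diameter from 70 to 96 mm above its underside; 0.1 to 0.21 kg. Origin: centre of its underside; z runs up through the knob. Starts standing on the worktop, left, with the capped tube close beside it.
- canister_7: steel canister, one of seven alike: cylinder 44 mm in diameter, 70 mm high (foot tapered 3.5 mm in over 5 mm), with a plain lifting knob 14 mm in diameter from 70 to 96 mm above its underside; 0.1 to 0.21 kg. Origin: centre of its underside; z runs up through the knob. Starts standing on the worktop, left and farther back, with the middle-sized bottle close beside it.
- rack: white draining rack, fixed, 80 x 150 mm: a board sloping 30 degrees down to its front (-x, towards the robot), two places side by side along its y, open at the back, front lip 32 mm and side walls 26 mm high square to the board. A canister is drawn out along its own axis. Origin: centre of its underside, on the worktop; z up.
- tube: bystander, loose: capped plastic tube standing upright, 33 mm in diameter at the cap, 112 mm high, 52 to 56 mm (centre to centre) from canister_6. Origin: centre of its underside.
- bottle_mid: bystander, loose: capped glass bottle standing upright, 50 mm in diameter, 95 mm high, 60 to 64 mm (centre to centre) from canister_7. Origin: centre of its underside.
- bottle_big: bystander, loose: capped glass bottle standing upright behind the drum, 56 mm in diameter, 105 mm high. Origin: centre of its underside.
- dropper: bystander, loose: small bottle with a red cap, 40 mm in diameter, 60 mm high, behind and left of the rack. Origin: centre of its underside.
- timer: bystander, loose: flat bench timer, 58 x 66 x 15 mm, front, a little right of the drum. Origin: centre of its underside.
- pen: bystander, loose: marker pen lying roughly along y, 135 mm long, 16 mm thick, front right. Origin: centre of its underside.

How it is judged:
By the outcome, as a careful person would: the job done as asked, in the order asked, and still so for the second after the job is handed in, with the robot touching nothing.
It also fails if it takes over 72 s, if anything falls off the work surface, if the arm or the gripper's body presses on something with over 40 N, if the wrist force passes 120 N, or if a joint passes its speed limit or range.

ROBOT

A 6-joint arm with a two-finger parallel gripper is mounted at the origin on a cart in front of the work surface, level with it; the furniture and walls round the work are solid. World frame = base frame: x ahead of the robot, y to its left, z up, the work surface at z = 0. Lengths are in m, angles in rad, forces in N, time in s.
With the tool pointing down it reaches from about 0.375 to 0.9 m from the base axis. Payload 3.1 kg.
Tool frame: the origin (TCP) lies midway between the tips of the shut fingers; the grasp point (between the pads) lies 19 mm behind it; z points along the fingers, y is the line along which they close (so a half turn about z gives the same grasp; the last joint's range is limited). The gripper opens to 87 mm and grips with 3 to 60 N. Pads are 19 mm wide; open, the fingers measure 117 mm over their backs; the gripper's body (75 mm by 190 mm) begins 51 mm behind the grasp point.
Start: joints at [-1.433, 0.527, 1.433, -0, 1.181, -0.178], TCP at [0.194, -0.594, 0.223] pointing down, gripper open.
Joint ranges: [-3.08, 3.08], [-0.75, 2.2], [0.22, 2.44], [-1.43, 4.57], [0, 2.65], [-2.85, 2.85]. Speed limits (rad/s): [2.79, 2.79, 3.14, 3.14, 3.14, 3.14].

INTERFACE

Orientations are given as a unit quaternion [x, y, z, w].
In Python, from rig import get_obs, cams, job gives the robot as it stands.
- The arm moves only by the tool servo_tool, never from a script. Its argument "moves" is text: rows parted by semicolons, each of 5 numbers parted by spaces: the shift along the tool's x, y, z in m, then the turn about the tool's z in degrees, then the finger opening in m, from 0 to 0.087. In form: dx dy dz spin claw; .... A call has 1 to 10 rows; each row is the pose to reach, as a shift and turn from the pose commanded when the call began, along the tool's axes at that moment; what a row does not reach only later rows make up. A row lasts 1/12 s, in which the tool goes at most 41.7 mm and 7.16 degrees, less where a joint would pass 70% of its speed; a pose out of reach is approached as far as the arm can. A call with a gripper value outside its range is refused whole. The fingers move at their own pace and stop on an object; "grip_force" is the grip in N (left out, the last holds). Time passes only in rows, so rows that repeat a pose let the fingers close. It gives the time, the measured TCP pose, the force, the opening and the grip force at its end, in the units of the state.
- get_obs(): the state, without advancing time (a new reading comes with each control period).
- cams.camera(name): name is "side" or "top"; returns the picture (384x512x3 uint8, blue, green, red); there is no depth.
- cams.camera_model(name): a dict with "fx", "fy", "cx", "cy" (pixels), "R" (3x3) and "t" (3): a world point X has camera coordinates R X + t. Camera axes: x right, y down, z forward; pixel columns grow to the right and rows downward; lengths in m; the calibration is good to about 2 mm. A picture is of the moment at which its call begins. camera_model takes no time and is no camera call.
- job.hand_in(): hands the job in; it is judged then, once.
The state is a dict: "time": time; "q": joint angles; "joint_velocities": joint speeds; "joint_torque": joint torques, N m; "position": TCP position; "tool_rot": TCP orientation; "ft_force": force on the tool from outside, world axes, zero at the start; "moment": the same for the moment, N m; "grip_width": finger opening in m; "grip_force": force on a finger pad.
Only numpy, scipy, OpenCV 4.12 (cv2) and the standard library are available. Lean on these libraries where they do the work, as an engineer would, in place of code of your own. Each camera call takes 0.05 s, during which the arm holds its last target. There are 200 camera calls.

## Working session

There is one attempt and no reset: what is moved stays moved. The work goes in short steps, Python scripts to look and compute and a tool call to move; the robot and the scene stay as the last step left them, time stands still between calls to the robot, and variables do not carry over. Pictures are saved under pics/ and viewed, at most 10 in all, crops included, and the job is handed in when it is done.

Besides the shell and the picture viewer there is one more tool, called after "Emit:" as name(argument=value, ...), one argument or row to a line, values as JSON. servo_tool: Moves the arm, as the interface text tells. Its arguments: {"type":"object","properties":{"moves":{"type":"string"},"grip_force":{"type":"number"}},"required":["moves"]}

```bash
ls; mkdir -p pics; cat > h.py <<'E'
import numpy as np, cv2
from rig import get_obs, cams, job
def px(n,X):
    m=cams.camera_model(n);c=np.array(m["R"])@np.array(X)+np.array(m["t"])
    return np.array([m["fx"]*c[0]/c[2]+m["cx"],m["fy"]*c[1]/c[2]+m["cy"]])
def ray(n,u,v):
    m=cams.camera_model(n);R=np.array(m["R"]);d=R.T@np.array([(u-m["cx"])/m["fx"],(v-m["cy"])/m["fy"],1.])
    return -R.T@np.array(m["t"]),d
def onz(n,u,v,z):
    o,d=ray(n,u,v);return o+d*(z-o[2])/d[2]
E
python3 - <<'E'
from h import *
for n in("top","side"):
    im=cams.camera(n);cv2.imwrite(f"pics/{n}0_raw.png",im)
    o,d=ray(n,256,192);print(n,o,d)
    cv2.imwrite(f"pics/{n}0.png",cv2.resize(im,(800,600),interpolation=cv2.INTER_CUBIC))
print(get_obs())
E
```

```text
pics
top [ 0.33853875 -0.00133367  1.29429164] [ 0.1629549  -0.00499856 -0.98664822]
side [0.3414537  0.73640368 0.72901583] [ 0.19548271 -0.7421359  -0.64124103]
{'time': 0.1, 'q': array([-1.43352209e+00,  5.28378151e-01,  1.43375204e+00,  6.86395685e-06,
        1.18142691e+00, -1.78505393e-01]), 'joint_velocities': array([-0.00172025, -0.00164124, -0.00297176, -0.00113789,  0.00168068,
       -0.00080786]), 'joint_torque': array([-1.19935744e-04, -4.40983629e+01, -1.77151680e+01,  6.34056260e-02,
        5.33848896e-02, -4.07481366e-05]), 'position': array([ 0.19403409, -0.5934283 ,  0.2216735 ]), 'tool_rot': array([ 9.87561005e-01,  1.57233257e-01,  2.34207877e-05, -9.81948580e-04]), 'ft_force': array([ 0.06241896,  0.70365342, -0.25606295]), 'moment': array([-0.00941704,  0.01154822, -0.05923718]), 'grip_force': 0.0, 'grip_width': 0.0867072408083199}
```

View pics/top0.png

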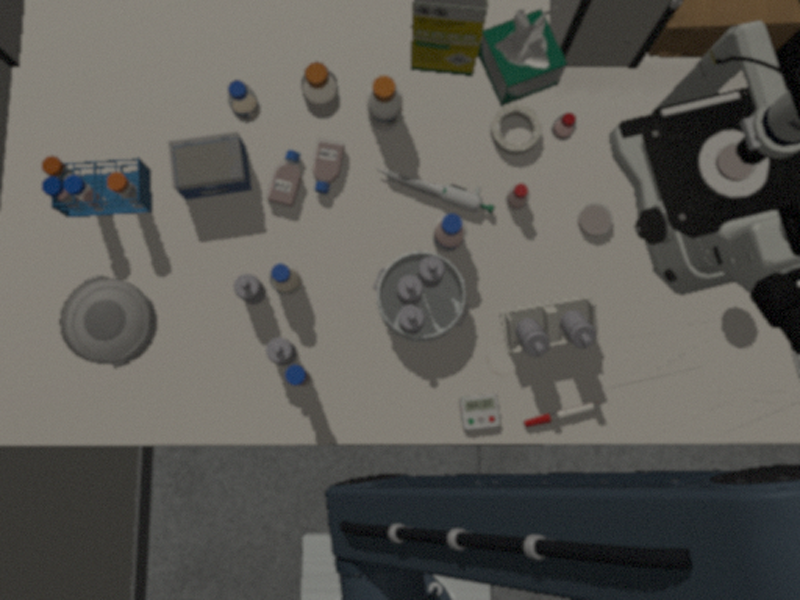

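View pics/side0.png

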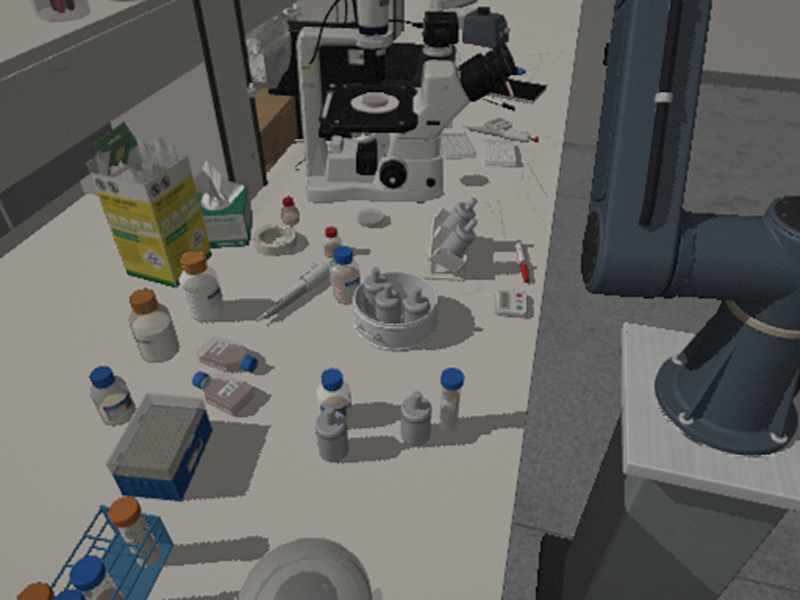

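```bash
python3 - <<'E'
from h import *
t=cv2.imread("pics/top0_raw.png");s=cv2.imread("pics/side0_raw.png")
def c(im,x,y,w,h,k): return cv2.convertScaleAbs(cv2.resize(im[y:y+h,x:x+w],None,fx=k,fy=k,interpolation=cv2.INTER_CUBIC),alpha=1.3)
M=np.zeros((600,800,3),np.uint8)
def put(a,x,y): M[y:y+a.shape[0],x:x+a.shape[1]]=a
put(c(t,238,158,64,64,5),0,0)      # drum
put(c(t,316,186,70,50,5),320,0)    # rack 350x250
put(c(t,145,165,60,60,5),0,320) ; M[620:]=0 
put(c(s,220,165,70,56,5),320,250) # drum side 350x280
put(c(s,268,120,45,60,2),690,0)
put(c(s,195,230,110,70,1),680,300)
cv2.imwrite("pics/m1.png",M)
E
```

```text
Traceback (most recent call last):
ValueError: could not broadcast input array from shape (300,300,3) into shape (280,300,3)
```

```bash
cat >> h.py <<'E'
def crop(im,x,y,w,h,k): return cv2.convertScaleAbs(cv2.resize(im[y:y+h,x:x+w],None,fx=k,fy=k,interpolation=cv2.INTER_CUBIC),alpha=1.3)
def mont(name,parts):
    M=np.zeros((600,800,3),np.uint8)
    for a,x,y in parts:
        a=a[:600-y,:800-x];M[y:y+a.shape[0],x:x+a.shape[1]]=a
    cv2.imwrite("pics/"+name,M)
E
python3 - <<'E'
from h import *
t=cv2.imread("pics/top0_raw.png");s=cv2.imread("pics/side0_raw.png")
mont("m1.png",[(crop(t,238,158,64,60,5),0,0),(crop(t,316,186,70,60,5),320,0),(crop(t,145,165,60,60,5),0,300),
 (crop(s,220,165,64,60,5),300,300),(crop(s,268,120,60,50,3),620,300),(crop(s,195,230,60,50,3),620,450)])
E
```

```text
(no output)
```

View pics/m1.png

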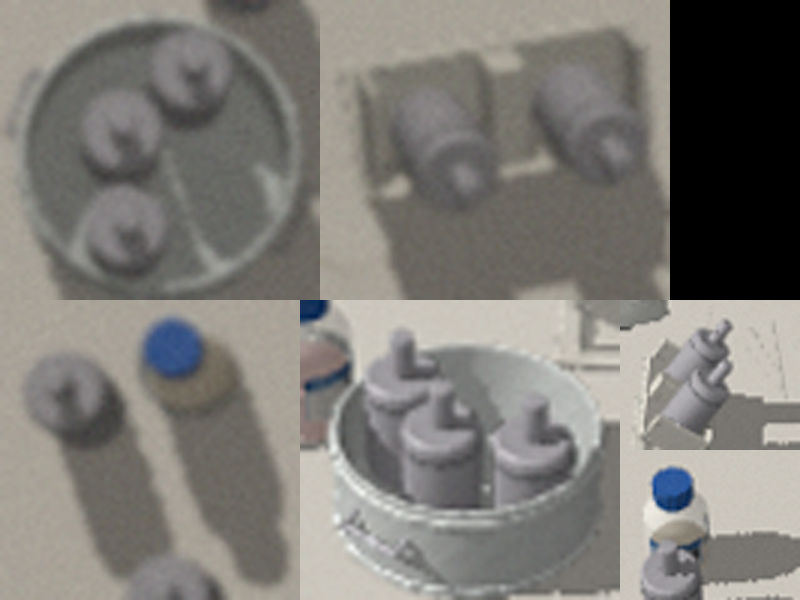

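```bash
python3 - <<'E'
from h import *
np.set_printoptions(precision=4,suppress=True)
def tri(a,b):
    o1,d1=ray("top",*a);o2,d2=ray("side",*b)
    k=np.linalg.lstsq(np.c_[d1,-d2],o2-o1,rcond=None)[0];p,q=o1+k[0]*d1,o2+k[1]*d2
    return (p+q)/2,np.linalg.norm(p-q)
print("drum rim",onz("top",238+160.5/5,158+157/5,.062))
for n,d in dict(A=(191,70),B=(122,132),C=(126,226)).items(): print(n,"disc",onz("top",238+d[0]/5,158+d[1]/5,.076))
for n,d in dict(A=(403,336),B=(444,388),C=(536,400)).items(): print(n,"side knob",onz("side",220+(d[0]-300)/5,165+(d[1]-300)/5,.102))
print("c7",onz("top",158.4,183.4,.07)); print("c6",onz("top",281/1.5625,350/1.5625,.07))
print("side c7,c6 knob",onz("side",332/1.5625,413/1.5625,.096),onz("side",416.5/1.5625,397/1.5625,.096))
print("c4",tri((345.4,222),(301.3,143.3)));print("c5",tri((375,215.6),(303,129)))
# auto: canister colour mask blobs
for n in("top","side"):
    im=cv2.GaussianBlur(cv2.imread(f"pics/{n}0_raw.png"),(3,3),0).astype(int)
    b,g,r=im.transpose(2,0,1)
    m=((b+r)/2-g>2.5)&(r<170)&(abs(b-r)<14)
    k,l,st,ce=cv2.connectedComponentsWithStats(cv2.morphologyEx(m.astype(np.uint8),cv2.MORPH_OPEN,np.ones((3,3))))
    print(n,[(ce[i].round(1).tolist(),st[i].tolist()) for i in range(1,k) if 100<st[i,4]<900])
E
```

```text
drum rim [ 0.549  -0.0451  0.062 ]
A disc [ 0.5933 -0.061   0.076 ]
B disc [ 0.56   -0.0244  0.076 ]
C disc [ 0.5101 -0.0263  0.076 ]
A side knob [ 0.5951 -0.0597  0.102 ]
B side knob [ 0.561  -0.0217  0.102 ]
C side knob [ 0.5117 -0.0248  0.102 ]
c7 [0.564 0.25  0.07 ]
c6 [0.4565 0.191  0.07  ]
side c7,c6 knob [0.5614 0.2586 0.096 ] [0.4577 0.201  0.096 ]
c4 (array([ 0.4574, -0.233 ,  0.1117]), np.float64(0.001179110042660545))
c5 (array([ 0.4692, -0.3073,  0.1172]), np.float64(0.006324613691307972))
top []
side []
```

Emit:
servo_tool(
  moves=".526 -.429 .05 18.1 .03;.526 -.429 .05 18.1 .03;.526 -.429 .05 18.1 .03;.526 -.429 .05 18.1 .03;.526 -.429 .05 18.1 .03;.526 -.429 .05 18.1 .03;.526 -.429 .05 18.1 .03;.526 -.429 .05 18.1 .03;.526 -.429 .05 18.1 .03;.526 -.429 .05 18.1 .03",
  grip_force=15,
)

```text
time: 0.93
position: [0.4192, -0.2425, 0.1917]
tool_rot: [1.0, -0.0, -0.0, -0.0]
ft_force: [0.5, -0.6, -0.2]
grip_width: 0.0328
grip_force: 0.0
```

Emit:
servo_tool(
  moves=".141 -.2195 .02 0 .03;.141 -.2195 .02 0 .03;.141 -.2195 .02 0 .03;.141 -.2195 .02 0 .03;.141 -.2195 .02 0 .03;.141 -.2195 .04 0 .03;.141 -.2195 .06 0 .03;.141 -.2195 .06 0 .03;.141 -.2195 .06 0 .03",
)

```text
time: 1.68
position: [0.5582, -0.0238, 0.1303]
tool_rot: [1.0, 0.001, -0.002, -0.0]
ft_force: [-0.4, -0.8, -0.4]
grip_width: 0.0303
grip_force: 0.0
```

```bash
python3 - <<'E'
from h import *
o=get_obs();print(o["position"],o["time"])
t=cams.camera("top");s=cams.camera("side")
cv2.imwrite("pics/t2r.png",t);cv2.imwrite("pics/s2r.png",s)
p=o["position"];print(px("side",p),px("side",[.5605,-.023,.102]),px("top",p))
mont("m2.png",[(crop(s,215,120,75,100,6),0,0),(crop(s,195,230,85,60,4),450,0),(crop(t,145,165,85,88,4),450,250)])
E
```

```text
[ 0.55820174 -0.02381317  0.13027917] 1.6833
[249.99184859 173.76229964] [249.12436151 182.3304025 ] [262.56949045 181.24391855]
```

View pics/m2.png

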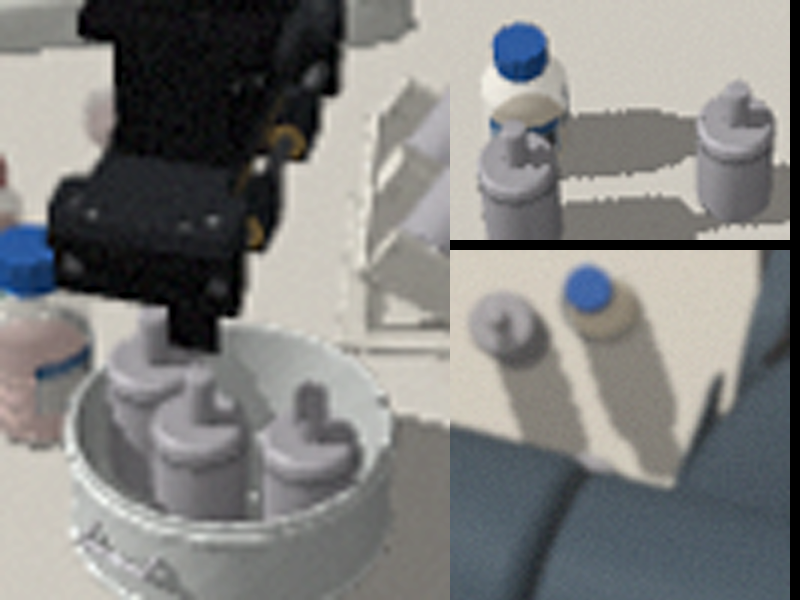

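Emit:
servo_tool(
  moves=".001 0 .025 0 .03;.001 0 .05 0 .03;.001 0 .05 0 .03;.001 0 .05 0 .005;.001 0 .05 0 .005;.001 0 .05 0 .005;.001 0 .05 0 .005",
)

```text
time: 2.37
position: [0.5617, -0.0254, 0.0837]
tool_rot: [1.0, -0.0, 0.002, 0.0]
ft_force: [0.1, 0.4, 2.6]
grip_width: 0.0137
grip_force: 15.0
```

```bash
python3 - <<'E'
from h import *
o=get_obs();print(o["position"],o["time"],o["grip_width"])
print(onz("side",210.75,262,.096),onz("side",266.75,252.5,.096))
E
```

```text
[ 0.56171434 -0.02535147  0.08368149] 2.3667 0.013692797106367387
[0.56706156 0.25363088 0.096     ] [0.45842243 0.19650746 0.096     ]
```

Emit:
servo_tool(
  moves="0 0 -.005 0 .005;0 0 -.01 0 .005;0 0 -.01 0 .005",
)

```text
time: 2.62
position: [0.5615, -0.025, 0.0934]
tool_rot: [1.0, 0.0, 0.001, 0.0]
ft_force: [0.9, -0.6, -0.4]
grip_width: 0.0136
grip_force: 15.0
```

Emit:
servo_tool(
  moves="-.005 .010 0 0 .005;-.011 .0195 0 0 .005;-.011 .0195 0 0 .005;-.011 .0195 0 0 .005",
)

```text
time: 2.95
position: [0.5491, -0.0455, 0.0918]
tool_rot: [1.0, -0.001, -0.0, -0.0]
ft_force: [0.9, -0.8, -1.0]
grip_width: 0.0133
grip_force: 15.0
```

```bash
python3 - <<'E'
from h import *
s=cams.camera("side")
cv2.imwrite("pics/s3r.png",s)
o=get_obs();p=o["position"];print(p,px("side",p),px("side",[.5505,-.0445,.062]), [px("side",[.5505+.07*a,-.0445+.07*b,.062]).round(1) for a,b in((1,0),(-1,0),(0,1),(0,-1))])
mont("m3.png",[(crop(s,210,130,80,90,6.66),0,0)])
E
```

```text
[ 0.54934194 -0.04507679  0.09180156] [255.34710703 181.07386199] [254.8393021  189.63986227] [array([230.6, 185.4]), array([279.7, 194. ]), array([247.8, 206.1]), array([261.2, 174.8])]
```

View pics/m3.png

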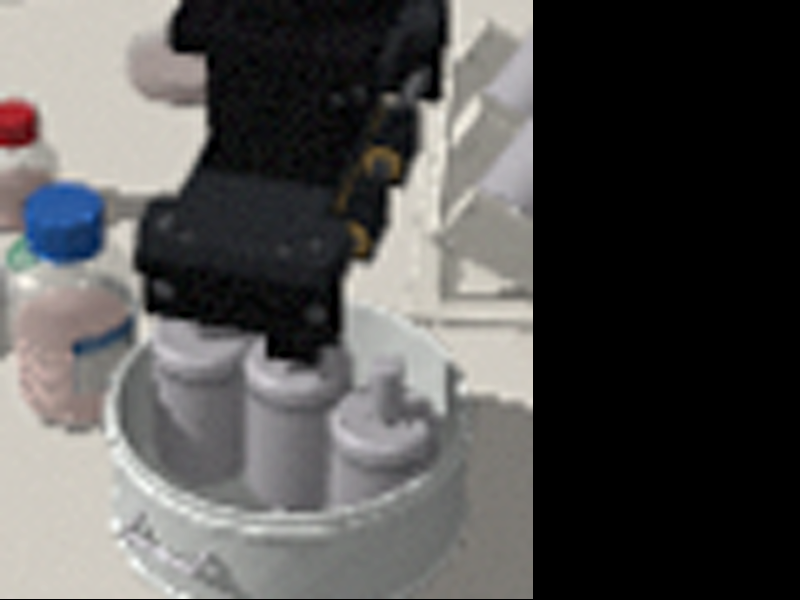

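```bash
python3 - <<'E'
from h import *
for n,f in(("side","s3r"),("top","top0_raw")):
  P=np.array([px(n,[.5505+.074*np.cos(a),-.0445+.074*np.sin(a),.062]) for a in np.linspace(0,6.28,200)])
  print(n,P.min(0),P.max(0))
  im=cv2.resize(cv2.imread(f"pics/{f}.png"),None,fx=8,fy=8,interpolation=cv2.INTER_CUBIC)
  for r,c in((.074,(0,0,255)),(.070,(0,255,0))):
    P=np.array([px(n,[.5505+r*np.cos(a),-.0445+r*np.sin(a),.062]) for a in np.linspace(0,6.28,100)])
    cv2.polylines(im,[((P+.5)*8).astype(int)],True,c,1)
  c=((px(n,[.5505,-.0445,.062])+.5)*8).astype(int)
  globals()[n]=im[c[1]-280:c[1]+280,c[0]-200-60:c[0]+260] if n=="side" else im[c[1]-280:c[1]+280,c[0]-260:c[0]+260]
mont("m4.png",[(cv2.resize(side,(395,425)),0,0),(cv2.resize(top,(395,425)),400,0)])
E
```

```text
side [227.9027033  173.39924445] [281.74284659 207.7200035 ]
top [242.03418842 161.66163466] [297.71339544 216.5531568 ]
```

View pics/m4.png

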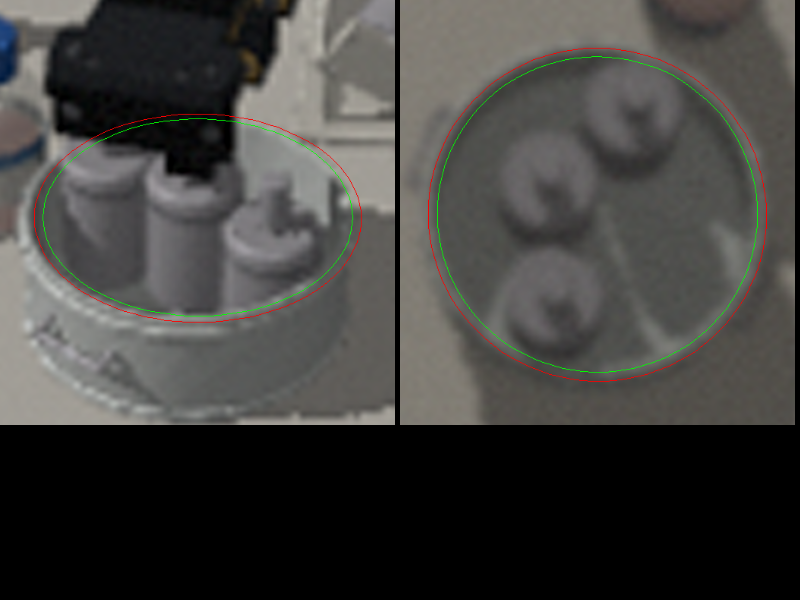

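Emit:
servo_tool(
  moves=".001 -.0005 .005 0 .005;.001 -.0005 .0105 0 .005;.001 -.0005 .0105 0 .005;.001 -.0005 .0105 0 .03;.001 -.0005 .0105 0 .03;.001 -.0005 -.02 0 .03;.001 -.0005 -.05 0 .03",
)

```text
time: 3.58
position: [0.5487, -0.0432, 0.1402]
tool_rot: [1.0, 0.0, -0.003, -0.001]
ft_force: [0.8, -0.4, 0.6]
grip_width: 0.028
grip_force: 0.0
```

Emit:
servo_tool(
  moves=".0145 -.2965 0 0 .03;.0145 -.2965 0 0 .03;.0145 -.2965 0 0 .03;.0145 -.2965 0 0 .03;.0145 -.2965 0 0 .03;.0145 -.2965 0 0 .03;.0145 -.2965 0 0 .03;.0145 -.2965 0 0 .03;.0145 -.2965 0 0 .03",
)

```text
time: 4.33
position: [0.5644, 0.2556, 0.1412]
tool_rot: [1.0, 0.003, -0.0, -0.0]
ft_force: [-0.2, -0.6, -0.0]
grip_width: 0.0302
grip_force: 0.0
```

```bash
python3 - <<'E'
from h import *
o=get_obs();print(o["position"],o["time"])
t=cams.camera("top");s=cams.camera("side")
cv2.imwrite("pics/t5r.png",t);cv2.imwrite("pics/s5r.png",s)
mont("m5.png",[(crop(s,190,200,90,80,5),0,0),(crop(s,210,130,80,90,4),460,0)])
E
```

```text
[0.56441916 0.25556401 0.14124056] 4.3333
```

View pics/m5.png

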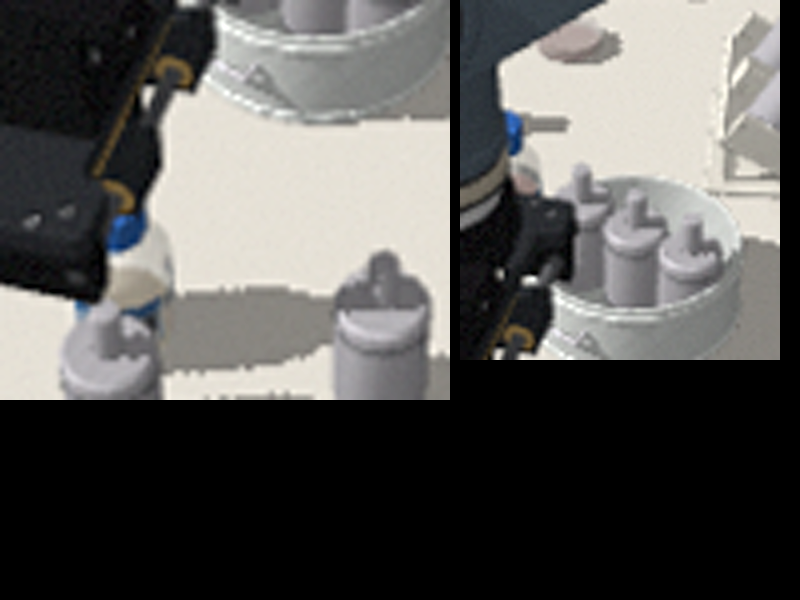

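```bash
python3 - <<'E'
from h import *
o=get_obs();p=o["position"];print(p,o["time"],o["q"].round(2),px("side",p),px("top",p),px("side",[.5645,.2515,.096]))
print(onz("side",211,261.6,.096))
s=cv2.imread("pics/s5r.png");t=cv2.imread("pics/t5r.png")
mont("m6.png",[(crop(s,150,160,110,130,4),0,0),(crop(t,130,150,80,100,4),450,0)])
E
```

```text
[0.56447228 0.25219071 0.1412386 ] 4.4333 [ 0.24  0.62  1.52 -0.    1.    1.81] [210.59823965 247.44575864] [151.79823486 178.04245667] [212.23090545 261.49311175]
[0.56692604 0.25246341 0.096     ]
```

View pics/m6.png

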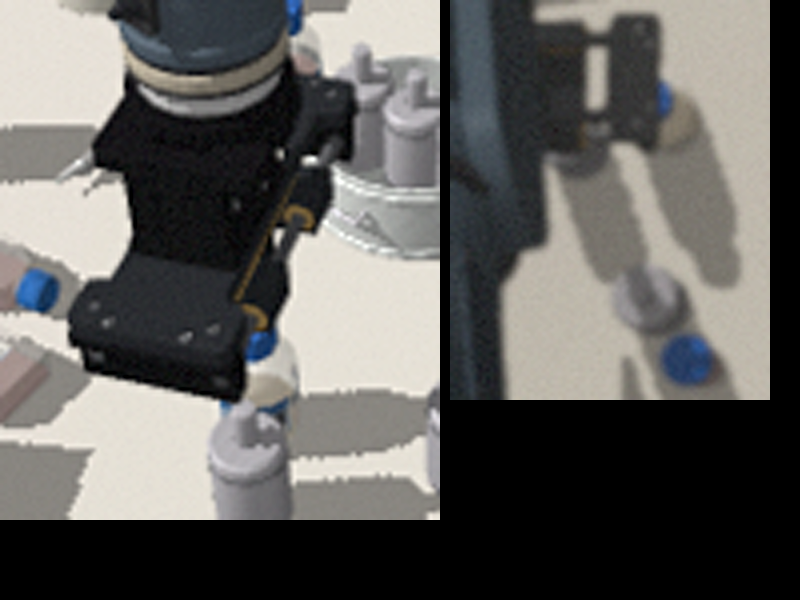

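Emit:
servo_tool(
  moves=".0005 .001 .033 0 .03;.0005 .001 .066 0 .03;.0005 .001 .066 0 .03;.0005 .001 .066 0 .005;.0005 .001 .066 0 .005;.0005 .001 .066 0 .005;.0005 .001 .066 0 .005",
)

```text
time: 5.02
position: [0.5663, 0.2511, 0.0771]
tool_rot: [1.0, -0.0, 0.001, -0.0]
ft_force: [-0.2, 0.6, -1.3]
grip_width: 0.0136
grip_force: 15.0
```

Emit:
servo_tool(
  moves="0 0 -.03 0 .005;0 0 -.07 0 .005;0 0 -.09 0 .005;0 0 -.09 0 .005",
)

```text
time: 5.35
position: [0.5694, 0.2525, 0.1722]
tool_rot: [1.0, 0.0, 0.006, -0.001]
ft_force: [1.4, -0.2, -0.9]
grip_width: 0.0135
grip_force: 15.0
```

Emit:
servo_tool(
  moves="0 0 -.035 0 .005;.02 -.04 -.035 0 .005;.02 .27 -.035 0 .005;.02 .27 -.035 0 .005;.02 .27 -.035 0 .005;.02 .27 -.035 0 .005;.02 .27 -.035 0 .005;.02 .27 -.035 0 .005;.02 .27 -.035 0 .005;.02 .27 -.035 0 .005",
)

```text
time: 6.18
position: [0.585, -0.0238, 0.2003]
tool_rot: [1.0, -0.002, -0.001, 0.001]
ft_force: [-0.1, 1.1, -1.1]
grip_width: 0.0133
grip_force: 15.0
```

Emit:
servo_tool(
  moves=".001 -.001 .03 0 .005;.001 -.001 .045 0 .005;.001 -.001 .045 0 .005;.001 -.001 .045 0 .005;.001 -.001 .045 0 .005",
)

```text
time: 6.6
position: [0.587, -0.0172, 0.1564]
tool_rot: [1.0, 0.0, 0.0, 0.0]
ft_force: [-0.0, -0.2, -1.7]
grip_width: 0.0136
grip_force: 15.0
```

```bash
python3 - <<'E'
from h import *
o=get_obs();print(o["position"],o["q"].round(3),o["joint_velocities"].round(3))
t=cams.camera("top");s=cams.camera("side");cv2.imwrite("pics/t7r.png",t);cv2.imwrite("pics/s7r.png",s)
o=get_obs();print(o["position"])
E
```

```text
[ 0.58697955 -0.01724925  0.15637811] [-0.22   0.559  1.594 -0.     0.988  1.351] [ 0.005 -0.016 -0.018  0.001 -0.003  0.   ]
[ 0.58749621 -0.01714838  0.1571091 ]
```

Emit:
servo_tool(
  moves=".0005 -.0015 .012 0 .005;.0005 -.0015 .024 0 .005;.0005 -.0015 .036 0 .005;.0005 -.0015 .048 0 .005;.0005 -.0015 .060 0 .005;.0005 -.0015 .070 0 .005;.0005 -.0015 .073 0 .005;.0005 -.0015 .073 0 .005",
)

```text
time: 7.37
position: [0.5879, -0.0156, 0.0837]
tool_rot: [1.0, 0.0, 0.001, 0.0]
ft_force: [-0.2, -0.3, -1.0]
grip_width: 0.0134
grip_force: 15.0
```

Emit:
servo_tool(
  moves="0 0 .001 0 .03;0 0 .001 0 .03;0 0 -.02 0 .03;0 0 -.057 0 .03;0 0 -.057 0 .03",
)

```text
time: 7.78
position: [0.5917, -0.0167, 0.146]
tool_rot: [1.0, 0.0, 0.006, 0.001]
ft_force: [0.8, 0.3, 0.8]
grip_width: 0.0291
grip_force: 0.0
```

Emit:
servo_tool(
  moves="-.131 -.2085 0 0 .03;-.131 -.2085 0 0 .03;-.131 -.2085 0 0 .03;-.131 -.2085 0 0 .03;-.131 -.2085 0 0 .03;-.131 -.2085 0 0 .03;-.131 -.2085 0 0 .03;-.131 -.2085 0 0 .03;-.131 -.2085 0 0 .03",
)

```text
time: 8.53
position: [0.4572, 0.1927, 0.1404]
tool_rot: [1.0, 0.0, 0.001, 0.0]
ft_force: [-0.5, -0.0, -0.3]
grip_width: 0.0299
grip_force: 0.0
```

Emit:
servo_tool(
  moves="0 -.0005 .033 0 .03;0 -.0005 .065 0 .03;0 -.0005 .065 0 .03;0 -.0005 .065 0 .005;0 -.0005 .065 0 .005;0 -.0005 .065 0 .005;0 -.0005 .065 0 .005",
)

```text
time: 9.12
position: [0.457, 0.1927, 0.0758]
tool_rot: [1.0, -0.001, 0.001, -0.0]
ft_force: [-0.7, 0.1, -1.9]
grip_width: 0.0134
grip_force: 15.0
```

Emit:
servo_tool(
  moves="0 0 -.03 0 .005;0 0 -.07 0 .005;0 0 -.11 0 .005;0 0 -.125 0 .005;0 0 -.125 0 .005",
)

```text
time: 9.53
position: [0.4591, 0.1936, 0.2046]
tool_rot: [1.0, 0.0, 0.005, -0.001]
ft_force: [-0.1, 0.2, -2.4]
grip_width: 0.0133
grip_force: 15.0
```

```bash
python3 - <<'E'
from h import *
t=cams.camera("top");s=cams.camera("side");cv2.imwrite("pics/t8r.png",t);cv2.imwrite("pics/s8r.png",s)
p=get_obs()["position"];print(p)
f=p-[0,0,.04];print(px("side",f))
# side view: canister tint columns at body level for held canister
b,g,r=s.astype(int).transpose(2,0,1)
v,u=px("side",f)[::-1].astype(int)
for row in (v-4,v,v+4): print(row,[(x,s[row,x].tolist()) for x in range(u-16,u+18,3)])
E
```

```text
[0.45573212 0.19294051 0.20029484]
[269.15325875 230.96293644]
226 [(253, [156, 165, 168]), (256, [149, 155, 160]), (259, [97, 94, 94]), (262, [123, 120, 121]), (265, [128, 124, 126]), (268, [125, 120, 122]), (271, [100, 97, 99]), (274, [79, 77, 79]), (277, [57, 56, 57]), (280, [157, 165, 167]), (283, [156, 163, 166]), (286, [157, 164, 167])]
230 [(253, [155, 163, 166]), (256, [150, 156, 159]), (259, [124, 122, 123]), (262, [120, 116, 117]), (265, [98, 94, 96]), (268, [75, 74, 73]), (271, [78, 75, 77]), (274, [79, 75, 78]), (277, [80, 79, 81]), (280, [157, 166, 169]), (283, [155, 163, 167]), (286, [154, 161, 165])]
234 [(253, [157, 164, 167]), (256, [149, 155, 158]), (259, [122, 120, 121]), (262, [114, 111, 113]), (265, [100, 98, 98]), (268, [86, 83, 86]), (271, [81, 79, 80]), (274, [75, 72, 74]), (277, [91, 92, 92]), (280, [155, 163, 166]), (283, [157, 164, 168]), (286, [157, 167, 172])]
```

Emit:
servo_tool(
  moves=".09 .191 0 0 .005;.09 .191 0 0 .005;.09 .191 0 0 .005;.09 .191 0 0 .005;.09 .191 0 0 .005;.09 .191 0 0 .005;.09 .191 .02 0 .005;.09 .191 .045 0 .005;.09 .191 .045 0 .005;.09 .191 .045 0 .005",
)

```text
time: 10.47
position: [0.5433, 0.0026, 0.152]
tool_rot: [1.0, -0.0, -0.004, -0.001]
ft_force: [0.1, 0.3, -1.9]
grip_width: 0.0134
grip_force: 15.0
```

Emit:
servo_tool(
  moves="0 0 0 0 .005;0 0 .01 0 .005;0 0 .02 0 .005",
)

```text
time: 10.72
position: [0.5475, 0.0022, 0.1358]
tool_rot: [1.0, 0.0, 0.002, 0.0]
ft_force: [-0.2, 0.3, -2.5]
grip_width: 0.0133
grip_force: 15.0
```

Emit:
servo_tool(
  moves="-.0007 0 .01 0 .005;-.0007 0 .022 0 .005;-.0007 0 .034 0 .005;-.0007 0 .046 0 .005;-.0007 0 .053 0 .005;-.0007 0 .053 0 .005",
)

```text
time: 11.22
position: [0.5448, 0.0022, 0.0809]
tool_rot: [1.0, 0.0, -0.001, -0.0]
ft_force: [-0.4, -0.2, -2.2]
grip_width: 0.0133
grip_force: 15.0
```

Emit:
servo_tool(
  moves="0 0 .001 0 .005;0 0 .001 0 .03;0 0 .001 0 .03;0 0 -.02 0 .03;0 0 -.06 0 .03;0 0 -.09 0 .03",
)

```text
time: 11.72
position: [0.5457, 0.0021, 0.1736]
tool_rot: [1.0, -0.0, 0.0, 0.0]
ft_force: [0.8, -1.1, -0.7]
grip_width: 0.029
grip_force: 0.0
```

```bash
python3 - <<'E'
from h import *
print(get_obs()["position"])
t=cv2.imread("pics/top0_raw.png");s=cv2.imread("pics/side0_raw.png")
mont("m7.png",[(crop(t,318,188,68,45,6),0,0),(crop(s,270,122,38,60,10),412,0),(crop(t,335,205,48,26,8),0,300)])
E
```

```text
[0.54568505 0.00209244 0.17361924]
```

View pics/m7.png

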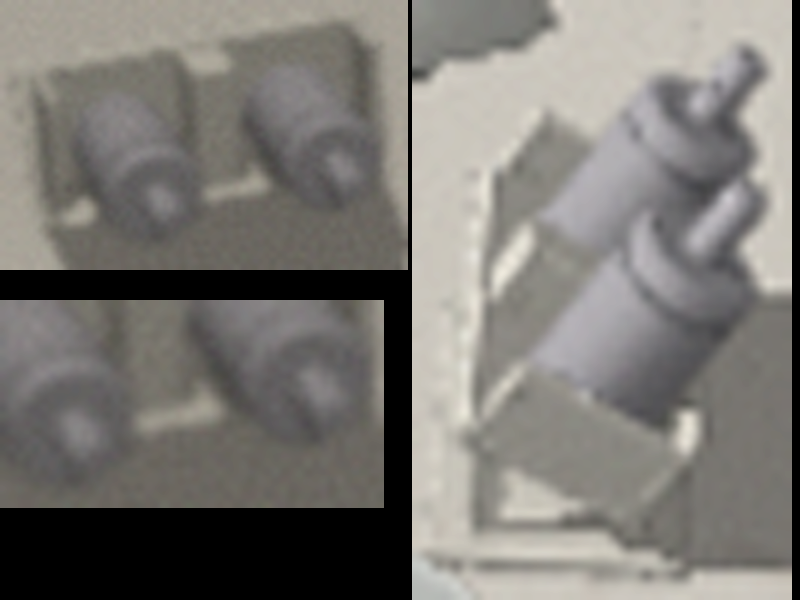

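```bash
python3 - <<'E'
from h import *
np.set_printoptions(precision=4,suppress=True)
def tri(a,b):
    o1,d1=ray("top",*a);o2,d2=ray("side",*b)
    k=np.linalg.lstsq(np.c_[d1,-d2],o2-o1,rcond=None)[0];p,q=o1+k[0]*d1,o2+k[1]*d2
    return (p+q)/2,np.linalg.norm(p-q)
for bx in((0,0),(1.7,-1)):
  print(tri((345.2,221.6),(303.6+bx[0],141+bx[1])),tri((375,215.8),(304+bx[0],127.8+bx[1])))
for z in(.105,.11,.115,.12,.125): print(z,onz("top",345.2,221.6,z)[:2],onz("top",375,215.8,z)[:2])
# body predicted: shoulder circle centre in the pictures
ax=np.array([-.5*np.cos(.157),-.5*np.sin(.157),.866])
for K in ([.4574,-.233,.115],[.47,-.307,.115]):
  print([px(n,np.array(K)-ax*l).round(1) for n in("top","side") for l in (0,.026,.096)])
E
```

```text
(array([ 0.4542, -0.2305,  0.1224]), np.float64(0.005156107372411127)) (array([ 0.4671, -0.3058,  0.1228]), np.float64(0.008088408563602755))
(array([ 0.4515, -0.2296,  0.1274]), np.float64(0.009443214229610293)) (array([ 0.4643, -0.3045,  0.1281]), np.float64(0.012577072802721792))
0.105 [ 0.4585 -0.2338] [ 0.4732 -0.3103]
0.11 [ 0.458  -0.2328] [ 0.4726 -0.309 ]
0.115 [ 0.4575 -0.2319] [ 0.4721 -0.3077]
0.12 [ 0.457  -0.2309] [ 0.4715 -0.3064]
0.125 [ 0.4565 -0.2299] [ 0.4709 -0.3051]
[array([345.7, 221.6]), array([343. , 217.5]), array([336.4, 207.3]), array([301.6, 142.4]), array([296.7, 148.5]), array([284. , 164.1])]
[array([374.7, 216.6]), array([371.5, 212.6]), array([363.5, 202.7]), array([301.7, 129.4]), array([297. , 135.4]), array([284.9, 150.7])]
```

Emit:
servo_tool(
  moves="-.086 .232 0 -5 .03;-.086 .232 0 -9 .03;-.086 .232 0 -9 .03;-.086 .232 0 -9 .03;-.086 .232 0 -9 .03;-.086 .232 0 -9 .03;-.086 .232 .02 -9 .03;-.086 .232 .035 -9 .03;-.086 .232 .035 -9 .03",
)

```text
time: 12.47
position: [0.4576, -0.23, 0.1352]
tool_rot: [0.997, 0.077, -0.002, -0.001]
ft_force: [-0.0, 1.1, 0.1]
grip_width: 0.0298
grip_force: 0.0
```

Emit:
servo_tool(
  moves=".001 0 .012 0 .03;.001 0 .022 0 .03;.001 0 .028 0 .03;.001 0 .028 0 .03",
)

```text
time: 12.8
position: [0.46, -0.2289, 0.1082]
tool_rot: [0.997, 0.079, -0.001, -0.001]
ft_force: [-0.2, -0.1, -0.4]
grip_width: 0.0301
grip_force: 0.0
```

No contact; close firmly.

Emit:
servo_tool(
  moves="0 0 0 0 .005;0 0 0 0 .005;0 0 0 0 .005;0 0 0 0 .005",
  grip_force=25,
)

```text
time: 13.13
position: [0.4608, -0.2301, 0.1095]
tool_rot: [0.997, 0.079, 0.0, 0.001]
ft_force: [0.2, -1.0, 0.6]
grip_width: 0.0128
grip_force: 25.0
```

Emit:
servo_tool(
  moves="-.005 0 -.0087 0 .005;-.0125 0 -.0217 0 .005;-.020 0 -.0346 0 .005;-.0275 0 -.0476 0 .005;-.035 0 -.0606 0 .005;-.035 0 -.09 0 .005;-.035 0 -.1 0 .005;-.035 0 -.1 0 .005",
)

```text
time: 13.8
position: [0.4267, -0.2364, 0.212]
tool_rot: [0.997, 0.078, 0.002, 0.002]
ft_force: [0.4, 0.1, -2.2]
grip_width: 0.0128
grip_force: 25.0
```

```bash
cat >> h.py <<'E'
def hang(tag,w=.0):
    "lean of the held canister in the side view from its tint mask below the tool"
    s=cams.camera("side");t=cams.camera("top");cv2.imwrite(f"pics/s{tag}.png",s);cv2.imwrite(f"pics/t{tag}.png",t)
    o=get_obs();p=o["position"]
    a=px("side",p-[0,0,.0]);b=px("side",p-[0,0,.09])
    f=cv2.GaussianBlur(s,(3,3),0).astype(int);B,G,R=f.transpose(2,0,1)
    m=(((B+R)/2-G>0.3)&(R<155)&(R>55)).astype(np.uint8)
    x0,x1=int(a[0])-28,int(a[0])+28;y0,y1=int(a[1])-4,int(b[1])+8
    for y in range(y0,y1,3): print(y,''.join('#' if m[y,x] else '.' for x in range(x0,x1)))
    print(p,"tcp",a,"foot",b,"x0",x0,o["ft_force"].round(1))
E
python3 -c "
from h import *
hang('9')"
```

```text
111 .................................#......................
114 ....................####........#.......................
117 ................###############.........................
120 ................#################.......................
123 .............###################........................
126 ...........##################...........................
129 ........####################............................
132 .....####################...............................
135 ..#####################.................................
138 ####################....................................
141 ##############..........................................
144 ############............................................
147 ..########..............................................
[ 0.4253166  -0.23496742  0.20924102] tcp [315.81842906 115.05426954] foot [312.54287953 142.38613349] x0 287 [-0.8  0.3 -2.1]
```

Emit:
servo_tool(
  moves=".129 -.339 0 4 .005;.129 -.339 0 9 .005;.129 -.339 0 9 .005;.129 -.339 0 9 .005;.129 -.339 0 9 .005;.129 -.339 0 9 .005;.129 -.339 0 9 .005;.129 -.339 0 9 .005;.129 -.339 0 9 .005;.129 -.339 0 9 .005",
)

```text
time: 14.73
position: [0.4999, 0.125, 0.2075]
tool_rot: [1.0, 0.003, -0.001, -0.001]
ft_force: [0.3, -0.2, -1.9]
grip_width: 0.0127
grip_force: 24.9
```

Emit:
servo_tool(
  moves="0 0 .04 0 .005;0 0 .08 0 .005;0 0 .11 0 .005;0 0 .1175 0 .005;0 0 .1175 0 .005",
)

```text
time: 15.15
position: [0.4973, 0.1192, 0.0885]
tool_rot: [1.0, -0.0, -0.004, 0.0]
ft_force: [-0.3, 0.6, -1.9]
grip_width: 0.0127
grip_force: 24.9
```

Emit:
servo_tool(
  moves="0 0 0 0 .005;0 0 0 0 .005;0 0 0 0 .005;0 0 0 0 .005",
  grip_force=4,
)

```text
time: 15.48
position: [0.5014, 0.1197, 0.0931]
tool_rot: [1.0, -0.0, 0.002, -0.0]
ft_force: [0.9, 0.0, -2.3]
grip_width: 0.0137
grip_force: 4.0
```

```bash
python3 -c "
from h import *
hang('10')"
```

```text
221 ........................................................
224 ........................................................
227 ........................................................
230 .....................................###................
233 .......................###########.#####................
236 .......................##################...............
239 .......................##################.............#.
242 .......................##################.............#.
245 .......................##################.............#.
248 .......................#################...............#
251 ........................#################..............#
254 ..........................############................##
257 ........................................................
[0.5011604  0.11977019 0.09269346] tcp [256.87317216 225.88096075] foot [256.62391853 251.29727499] x0 228 [-0.   0.8 -2.1]
```

Emit:
servo_tool(
  moves="0 0 .005 0 .005;0 0 .010 0 .005;0 0 .014 0 .005;0 0 .014 0 .005",
)

```text
time: 15.92
position: [0.5012, 0.1198, 0.0774]
tool_rot: [1.0, -0.0, 0.001, -0.0]
ft_force: [0.1, -0.1, 0.7]
grip_width: 0.0137
grip_force: 4.0
```

Emit:
servo_tool(
  moves="0 0 0 0 .036;0 0 0 0 .036;0 0 -.015 0 .036;0 0 -.033 -7 .036;0 0 -.033 -14 .036;0 0 -.033 -21 .036;0 0 -.033 -28 .036;0 0 -.033 -35 .036;0 0 -.033 -42 .036;0 0 -.033 -49 .036",
  grip_force=15,
)

```text
time: 16.75
position: [0.4998, 0.1198, 0.1102]
tool_rot: [0.909, 0.417, -0.0, -0.0]
ft_force: [1.0, 1.1, 0.4]
grip_width: 0.036
grip_force: 0.0
```

Emit:
servo_tool(
  moves="0 0 0 -7 .036;0 0 0 -14 .036;0 0 0 -21 .036;0 0 0 -28 .036;0 0 0 -35 .036;0 0 0 -41 .036;0 0 .015 -41 .036;0 0 .034 -41 .036;0 0 .034 -41 .036",
)

```text
time: 17.5
position: [0.4979, 0.1196, 0.074]
tool_rot: [0.707, 0.707, -0.002, -0.002]
ft_force: [-0.6, 0.4, 1.0]
grip_width: 0.0356
grip_force: 0.0
```

Emit:
servo_tool(
  moves="0 0 0 0 .005;0 0 0 0 .005;0 0 0 0 .005;0 0 0 0 .005;0 0 0 0 .005",
)

```text
time: 17.92
position: [0.5005, 0.1198, 0.077]
tool_rot: [0.707, 0.707, 0.0, 0.0]
ft_force: [0.0, -0.5, -2.3]
grip_width: 0.0134
grip_force: 15.0
```

```bash
cat >> h.py <<'E'
def discs(t,k=6):
    "canister top discs in the drum, top view -> world xy"
    x,y=240,158;g=cv2.GaussianBlur(cv2.cvtColor(cv2.resize(t[y:y+62,x:x+62],None,fx=k,fy=k,interpolation=cv2.INTER_CUBIC),cv2.COLOR_BGR2GRAY),(0,0),3)
    c=cv2.HoughCircles(g,cv2.HOUGH_GRADIENT_ALT,1.5,40,param1=60,param2=.3,minRadius=int(7*k),maxRadius=int(9.8*k))
    if c is None: return print("none")
    for u,v,r in np.array(c).reshape(-1,3): print(onz("top",x+(u+.5)/k-.5,y+(v+.5)/k-.5,.076)[:2].round(4),round(r/k,1))
E
python3 - <<'E'
from h import *
discs(cv2.imread("pics/top0_raw.png"))
t=cams.camera("top");cv2.imwrite("pics/t11.png",t);print();discs(t)
E
```

```text
none

[0.5449 0.0034] 7.7
```

```bash
sed -i 's/param1=60,param2=.3/param1=P[0],param2=P[1]/; s/def discs(t,k=6)/def discs(t,k=6,P=(30,.1))/' h.py
python3 - <<'E'
from h import *
for P in((30,.1),(20,.05)):
  for n in("top0_raw","t11"): print(n,P);discs(cv2.imread(f"pics/{n}.png"),P=P)
E
```

```text
top0_raw (30, 0.1)
none
t11 (30, 0.1)
[0.5449 0.0034] 7.8
top0_raw (20, 0.05)
none
t11 (20, 0.05)
[0.5449 0.0034] 7.8
```

```bash
python3 - <<'E'
import re
s=open('h.py').read()
s=s.replace("cv2.HOUGH_GRADIENT_ALT,1.5,40,param1=P[0],param2=P[1],minRadius=int(7*k),maxRadius=int(9.8*k)","cv2.HOUGH_GRADIENT,1,38*k//6,param1=P[0],param2=P[1],minRadius=int(7.5*k),maxRadius=int(9*k)").replace("P=(30,.1)","P=(24,10)")
open('h.py','w').write(s)
E
python3 - <<'E'
from h import *
for n in("top0_raw","t11"): print(n);discs(cv2.imread(f"pics/{n}.png"))
E
```

```text
top0_raw
[ 0.5119 -0.024 ] 8.3
t11
[0.5442 0.0021] 7.8
[ 0.5097 -0.0262] 7.6
[ 0.5893 -0.0138] 7.6
[ 0.5969 -0.0596] 7.7
```

Emit:
servo_tool(
  moves="0 0 -.04 0 .005;0 0 -.08 0 .005;0 0 -.125 0 .005;-.03 .004 -.128 0 .005;-.193 .0132 -.128 0 .005;-.193 .0132 -.128 0 .005;-.193 .0132 -.128 0 .005;-.193 .0132 -.128 0 .005;-.193 .0132 -.128 0 .005;-.193 .0132 -.128 0 .005",
)

```text
time: 18.8
position: [0.5136, -0.0755, 0.2045]
tool_rot: [0.709, 0.705, 0.0, 0.0]
ft_force: [0.3, -0.4, -2.2]
grip_width: 0.0131
grip_force: 15.0
```

Emit:
servo_tool(
  moves="0 0 .03 0 .005;0 0 .045 0 .005;0 0 .045 0 .005;0 0 .045 0 .005;0 0 .045 0 .005",
)

```text
time: 19.22
position: [0.514, -0.0724, 0.1601]
tool_rot: [0.707, 0.708, 0.0, 0.0]
ft_force: [0.4, 0.3, -2.1]
grip_width: 0.0135
grip_force: 15.0
```

Emit:
servo_tool(
  moves="-.0005 0 .014 0 .005;-.0005 0 .028 0 .005;-.0005 0 .040 0 .005;-.0005 0 .052 0 .005;-.0005 0 .064 0 .005;-.0005 0 .074 0 .005;-.0005 0 .077 0 .005;-.0005 0 .077 0 .005",
)

```text
time: 19.88
position: [0.5161, -0.0738, 0.0832]
tool_rot: [0.707, 0.707, 0.002, 0.002]
ft_force: [5.0, 2.3, -3.5]
grip_width: 0.0135
grip_force: 15.0
```

Emit:
servo_tool(
  moves="0 0 .001 0 .03;0 0 .001 0 .03;0 0 -.02 0 .03;0 0 -.06 0 .03;0 0 -.09 0 .03;0 0 -.09 0 .03",
)

```text
time: 20.38
position: [0.5158, -0.075, 0.1779]
tool_rot: [0.707, 0.707, 0.001, 0.004]
ft_force: [0.4, -0.2, -0.5]
grip_width: 0.0298
grip_force: 0.0
```

Emit:
servo_tool(
  moves="-.04 -.007 0 7 .03;-.08 -.014 0 14 .03;-.12 -.021 0 21 .03;-.15 -.028 0 28 .03;-.18 -.035 0 35 .03;-.21 -.0425 0 42 .03;-.23 -.0425 0 49 .03;-.23 -.0425 0 56 .03;-.23 -.0425 0 63 .03;-.23 -.0425 0 70 .03",
)

```text
time: 21.22
position: [0.469, -0.3037, 0.1716]
tool_rot: [0.985, 0.17, -0.002, -0.001]
ft_force: [0.2, 0.9, 0.2]
grip_width: 0.0303
grip_force: 0.0
```

Emit:
servo_tool(
  moves="0 0 .01 7 .03;0 0 .03 11 .03;0 0 .04 11 .03;0 0 .04 11 .03;0 0 .04 11 .03",
)

```text
time: 21.63
position: [0.4699, -0.303, 0.1316]
tool_rot: [0.997, 0.079, -0.001, -0.001]
ft_force: [-0.1, -0.1, -0.1]
grip_width: 0.0298
grip_force: 0.0
```

Emit:
servo_tool(
  moves=".002 .0015 .01 0 .03;.002 .0015 .018 0 .03;.002 .0015 .0225 0 .03;.002 .0015 .0225 0 .03",
)

```text
time: 21.97
position: [0.4725, -0.3043, 0.1088]
tool_rot: [0.997, 0.079, -0.001, -0.001]
ft_force: [-0.4, 0.4, 0.7]
grip_width: 0.0303
grip_force: 0.0
```

Emit:
servo_tool(
  moves="0 0 0 0 .005;0 0 0 0 .005;0 0 0 0 .005;0 0 0 0 .005",
  grip_force=25,
)

```text
time: 22.3
position: [0.4734, -0.3053, 0.1104]
tool_rot: [0.997, 0.078, 0.0, 0.001]
ft_force: [-0.1, -1.1, -0.8]
grip_width: 0.0127
grip_force: 25.0
```

Emit:
servo_tool(
  moves="-.005 0 -.0087 0 .005;-.0125 0 -.0217 0 .005;-.020 0 -.0346 0 .005;-.0275 0 -.0476 0 .005;-.035 0 -.0606 0 .005;-.035 0 -.09 0 .005;-.035 0 -.1 0 .005;-.035 0 -.1 0 .005",
)

```text
time: 22.97
position: [0.4399, -0.312, 0.2131]
tool_rot: [0.997, 0.078, 0.002, 0.003]
ft_force: [-0.5, -0.1, -1.2]
grip_width: 0.0129
grip_force: 24.9
```

```bash
python3 -c "
from h import *
hang('12')
print('drum');discs(cv2.imread('pics/t12.png'))"
```

```text
98 ................................#.......................
101 ....................####................................
104 ..................#############.........................
107 ...............################.........................
110 .............##################.........................
113 ...........#################............................
116 ........#################...............................
119 ........################................................
122 ...........###########..................................
125 ..............####......................................
128 ........................................................
131 ........................................................
134 ........................................................
[ 0.43842951 -0.31020699  0.20996768] tcp [315.08354065 102.29833642] foot [312.00291886 128.93795928] x0 287 [ 0.8  1.  -1.9]
drum
[ 0.5906 -0.0138] 8.2
[ 0.5106 -0.0275] 7.9
[0.5451 0.0034] 7.7
[ 0.5513 -0.043 ] 7.8
[ 0.5084 -0.0096] 8.0
[ 0.5969 -0.0596] 8.0
[ 0.5193 -0.0716] 7.7
```

Emit:
servo_tool(
  moves=".1275 -.415 0 4 .005;.1275 -.415 0 9 .005;.1275 -.415 0 9 .005;.1275 -.415 0 9 .005;.1275 -.415 0 9 .005;.1275 -.415 0 9 .005;.1275 -.415 0 9 .005;.1275 -.415 0 9 .005;.1275 -.415 0 9 .005;.1275 -.415 0 9 .005",
)

```text
time: 23.9
position: [0.4958, 0.1044, 0.2082]
tool_rot: [1.0, 0.0, -0.002, -0.0]
ft_force: [0.6, 0.1, -2.3]
grip_width: 0.0125
grip_force: 24.9
```

Emit:
servo_tool(
  moves=".002 -.015 0 0 .005;.002 -.015 .04 0 .005;.002 -.015 .08 0 .005;.002 -.015 .11 0 .005;.002 -.015 .118 0 .005;.002 -.015 .118 0 .005",
)

```text
time: 24.4
position: [0.4962, 0.1172, 0.0886]
tool_rot: [1.0, 0.0, -0.004, 0.0]
ft_force: [-0.3, 0.4, -0.2]
grip_width: 0.0124
grip_force: 24.9
```

Emit:
servo_tool(
  moves="0 0 0 0 .005;0 0 0 0 .005;0 0 0 0 .005;0 0 0 0 .005",
  grip_force=4,
)

```text
time: 24.73
position: [0.5004, 0.1171, 0.0936]
tool_rot: [1.0, -0.0, 0.002, -0.0]
ft_force: [0.9, 0.0, -2.3]
grip_width: 0.0138
grip_force: 4.0
```

```bash
python3 -c "
from h import *
hang('13')"
```

```text
221 ........................................................
224 ........................................................
227 ....................................##..................
230 ......................###...........###.................
233 .....................##################.................
236 .....................#################.................#
239 ....................##################..................
242 ....................#################................#..
245 ....................##################..............#...
248 ....................#################.................##
251 .....................###############..................##
254 ............................#........................###
257 ........................................................
[0.50000124 0.11708701 0.09318573] tcp [257.64118757 225.04840624] foot [257.3453384  250.47764925] x0 229 [ 0.4  0.6 -1.5]
```

Upright too. Set down, turn and regrip.

Emit:
servo_tool(
  moves="0 0 .005 0 .005;0 0 .010 0 .005;0 0 .014 0 .005;0 0 .014 0 .005",
)

```text
time: 25.17
position: [0.5004, 0.1171, 0.078]
tool_rot: [1.0, -0.0, 0.001, -0.0]
ft_force: [0.8, -0.9, 3.6]
grip_width: 0.0139
grip_force: 4.0
```

Emit:
servo_tool(
  moves="0 0 0 0 .036;0 0 0 0 .036;0 0 -.015 0 .036;0 0 -.033 -7 .036;0 0 -.033 -14 .036;0 0 -.033 -21 .036;0 0 -.033 -28 .036;0 0 -.033 -35 .036;0 0 -.033 -42 .036;0 0 -.033 -49 .036",
  grip_force=15,
)

```text
time: 26.0
position: [0.4985, 0.1172, 0.1106]
tool_rot: [0.909, 0.417, -0.001, -0.0]
ft_force: [-0.6, 0.8, -0.8]
grip_width: 0.0361
grip_force: 0.0
```

Emit:
servo_tool(
  moves="0 0 0 -7 .036;0 0 0 -14 .036;0 0 0 -21 .036;0 0 0 -28 .036;0 0 0 -35 .036;0 0 0 -41 .036;0 0 .015 -41 .036;0 0 .034 -41 .036;0 0 .034 -41 .036",
)

```text
time: 26.75
position: [0.4966, 0.1171, 0.0744]
tool_rot: [0.707, 0.707, -0.002, -0.002]
ft_force: [-0.0, 0.3, -0.8]
grip_width: 0.0356
grip_force: 0.0
```

Emit:
servo_tool(
  moves="0 0 0 0 .005;0 0 0 0 .005;0 0 0 0 .005;0 0 0 0 .005;0 0 0 0 .005",
)

```text
time: 27.17
position: [0.4995, 0.1172, 0.0776]
tool_rot: [0.707, 0.707, 0.0, 0.0]
ft_force: [-0.9, -0.5, 2.3]
grip_width: 0.0135
grip_force: 15.0
```

Emit:
servo_tool(
  moves="0 0 -.04 0 .005;0 0 -.08 0 .005;0 0 -.125 0 .005;-.03 .008 -.128 0 .005;-.207 .061 -.128 0 .005;-.207 .061 -.128 0 .005;-.207 .061 -.128 0 .005;-.207 .061 -.128 0 .005;-.207 .061 -.128 0 .005;-.207 .061 -.128 0 .005",
)

```text
time: 28.0
position: [0.562, -0.0948, 0.2053]
tool_rot: [0.709, 0.705, 0.0, 0.002]
ft_force: [0.7, 0.8, -0.7]
grip_width: 0.0129
grip_force: 15.0
```

Emit:
servo_tool(
  moves="0 0 .02 0 .005;0 0 .045 0 .005;0 0 .045 0 .005;0 0 .045 0 .005;0 0 .045 0 .005",
)

```text
time: 28.42
position: [0.5604, -0.0892, 0.1607]
tool_rot: [0.707, 0.707, 0.0, 0.0]
ft_force: [0.2, 0.3, -0.9]
grip_width: 0.0133
grip_force: 15.0
```

```bash
python3 - <<'E'
from h import *
o=get_obs();print(o["position"])
s=cams.camera("side");cv2.imwrite("pics/s14.png",s);t=cams.camera("top");cv2.imwrite("pics/t14.png",t)
mont("m8.png",[(crop(s,210,120,85,100,6),0,0),(crop(t,235,150,70,75,4),515,0)])
E
```

```text
[ 0.56036471 -0.08922241  0.16070777]
```

View pics/m8.png

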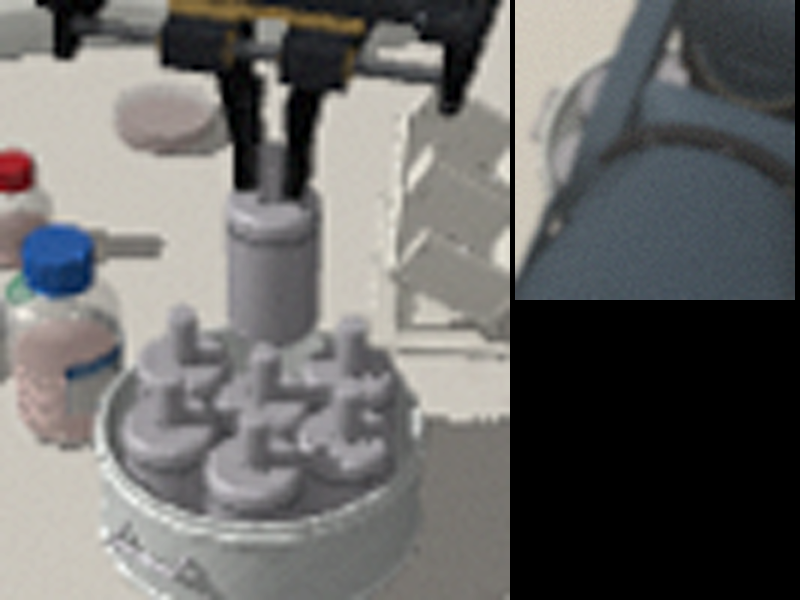

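```bash
python3 - <<'E'
from h import *
f=lambda u,v:onz("side",210+u/6,120+v/6,.102)[:2].round(4)
d=dict(A=(183,318),c3=(265,355),c4=(353,325),C=(347,397),c6=(257,430),c7=(170,385))
w={k:f(*v) for k,v in d.items()};print(w)
c=np.mean([w[k] for k in w],0)
print("opp",2*w['c3']-w['c6'], w['A']+w['c4']-w['c3'], "shift c3", w['c3'])
E
```

```text
{'A': array([ 0.5943, -0.0561]), 'c3': array([ 0.5512, -0.0397]), 'c4': array([ 0.5185, -0.0716]), 'C': array([ 0.5089, -0.0205]), 'c6': array([0.5408, 0.0116]), 'c7': array([ 0.5858, -0.008 ])}
opp [ 0.5616 -0.091 ] [ 0.5616 -0.088 ] shift c3 [ 0.5512 -0.0397]
```

Emit:
servo_tool(
  moves="-.0005 0 .014 0 .005;-.0005 0 .028 0 .005;-.0005 0 .040 0 .005;-.0005 0 .052 0 .005;-.0005 0 .062 0 .005;-.0005 0 .070 0 .005;-.0005 0 .077 0 .005;-.0005 0 .077 0 .005",
)

```text
time: 29.18
position: [0.5605, -0.0902, 0.0829]
tool_rot: [0.707, 0.707, 0.0, 0.0]
ft_force: [0.3, 0.7, -1.9]
grip_width: 0.0135
grip_force: 15.0
```

Emit:
servo_tool(
  moves="0 0 .001 0 .005;0 0 .001 0 .03;0 0 .001 0 .03;0 0 -.02 0 .03;0 0 -.06 0 .03;0 0 -.12 0 .03;0 0 -.15 0 .03;-.1 0 -.15 0 .03;-.2 0 -.15 0 .03;-.2 0 -.15 0 .03",
)

```text
time: 30.02
position: [0.5608, -0.2162, 0.2332]
tool_rot: [0.706, 0.708, 0.0, 0.002]
ft_force: [0.6, -0.1, 0.1]
grip_width: 0.0302
grip_force: 0.0
```

Emit:
servo_tool(
  moves="-.12 0 0 0 .03;-.12 0 0 0 .03;-.12 0 0 0 .03;-.12 0 0 0 .03",
)

```text
time: 30.35
position: [0.56, -0.3438, 0.2313]
tool_rot: [0.709, 0.705, -0.001, 0.003]
ft_force: [0.2, 0.1, 0.6]
grip_width: 0.0299
grip_force: 0.0
```

```bash
python3 - <<'E'
from h import *
s=cams.camera("side");t=cams.camera("top");cv2.imwrite("pics/s15.png",s);cv2.imwrite("pics/t15.png",t)
discs(t)
# bystanders: blue/red caps moved? compare with start
s0,t0=cv2.imread("pics/side0_raw.png"),cv2.imread("pics/top0_raw.png")
for a,b,n in((s0,s,"side"),(t0,t,"top")):
  for c,m in(("blue",lambda i:(i[...,0].astype(int)-i[...,2]>50)),("red",lambda i:(i[...,2].astype(int)-i[...,1]>50))):
    for i in(a,b):
      k,l,st,ce=cv2.connectedComponentsWithStats(m(i).astype(np.uint8));print(n,c,[(ce[j].round(1).tolist()) for j in range(1,k) if 25<st[j,4]<600])
E
```

```text
[0.5442 0.0025] 7.9
[ 0.5969 -0.0587] 7.6
[ 0.5713 -0.0282] 7.6
[ 0.5879 -0.0146] 7.8
side blue [[219.0, 162.9], [157.6, 232.1], [63.8, 240.6], [211.7, 242.5], [288.8, 242.1], [126.1, 242.2], [94.3, 312.0], [65.6, 328.1]]
side blue [[219.0, 163.0], [157.7, 232.0], [63.8, 240.4], [211.8, 242.5], [288.8, 242.1], [126.1, 242.2], [93.7, 311.9], [65.6, 328.0], [96.1, 332.5]]
side red [[183.7, 128.8], [211.1, 148.3], [335.3, 174.2], [77.9, 325.7]]
side red [[183.7, 128.8], [211.1, 148.3], [335.3, 174.3], [77.9, 325.7]]
top blue [[151.3, 56.5], [46.3, 117.5], [58.3, 114.5], [32.9, 118.5], [69.4, 124.4], [74.9, 133.9], [288.7, 142.7], [179.1, 174.2], [188.6, 239.5]]
top blue [[151.4, 56.5], [85.3, 113.2], [56.7, 123.5], [288.7, 142.6], [179.1, 174.2], [188.7, 239.6]]
top red [[363.7, 75.6], [333.0, 121.3], [344.2, 268.4]]
top red [[245.0, 54.7], [363.6, 75.9], [32.4, 105.4], [74.2, 115.6], [332.7, 121.4]]
```

```bash
python3 - <<'E'
from h import *
print(px("side",[.5616,-.0895,.102]),px("side",[.5616,-.0895,.127]))
g=cv2.cvtColor(cv2.imread("pics/s15.png"),cv2.COLOR_BGR2GRAY)
for y in range(160,200): print(y,''.join(" .:-=+*#%@"[min(9,max(0,(190-int(v))//14))] for v in g[y,226:284]))
E
```

```text
[255.26658994 167.90649048] [255.30509516 160.51279007]
160 ###########=::::::::::::::::::::::::::::::::::::::**=:+*++
161 *#########*-::::::::::::::::::::::::::::::::::::::*+:=#*++
162 *#########+:::::::::::::::::::::::::::::::::::-:..*==****+
163 #*---------:::::::::::::::::::::::::::::::::::-::.+=+*****
164 =-:::::::::::::::::::::::::::::::::::::::::::::::-=***+*+*
165 =::::::::::::::::::::::::::::::::::::::::::::::-=+**+*****
166 =-:::::::::::::::::::::::::::::::::::::::::::::--+*++*****
167 ==-::::::::::::::::::::::::-==--::::::::::::::.::-*#***+**
168 ===-:::::::::::::::::::::::-====:::::::::::::::-:-+**++**+
169 ===-::::::::::::::::::::::-==+**-::::::::::::::::-**+=-++*
170 ====:::::::::--:::::::::::-++*%#-::::::::::::::::-**+=:--=
171 *+==-:::::::-===-::::::::::=*#%*-::::::::::::::::-**+=:::-
172 #**=-:::::::-==+=::::::::-=+*#%#=-::::::---=--:::-**+-::::
173 ###*-::::::-=++**-:::::-==++*#%#===-::::-==+==:::-**+:::::
174 *#%*-::::::-+*#%#-::---++=++*%%%###*=::-====+=:::-***+****
175 ####=::::::-+*#%#+++*+=+++++*%%%%%%%#+=:=+**#=:::-===-===-
176 ##**+::::--=+*#%#++*#+-++==+##@@
[... 775 characters left out ...]
%*:-:::
189 -+%%#=+++++#%%%@%%%%@%%#====++=++##*++=+*#%%*=+#@%%%*:++++
190 :*%%*=++++*#%%@%%%%%@%%#===+*++**#*+++++*#%%%###%%%%*:*%##
191 :+%#+-++=++***++++*%@@@#++*#%#*#%#++++++*#%%%%%%%%%%*:*###
192 .+@%+-=+=++++++==+*%@@@*+*#%%##%%*-++++*+#%%%%%%%%%%*=####
193 .=%%*-:-=++=+==+++#@@#+++*#%%*+*%*-++=+++*%#*#+*%%%%%#####
194 .:#%#=-:-=====++*#%%*+==+*#%#+=+**--*#*==+*+++=+%%%%%#####
195 .:+%%++======+*#%%#+===++*#%%####%**#%#==+====+*%%%%##*###
196 =-:%#+*+*+***#%%%%#=+==++*#%%%%%%%@%%%##*==+++*#@@%%######
197 :.:=#+*###*##%%@@%+===+++*%%%%%%%%%@%%%%*==+*#%%@@%######*
198 :.:-*#+*##%@%@@@%%+-+++=++*##++++#@@@%%%#*###%%%@@########
199 ::.:-*#+*##%%%%%%%+:=+++==+++==+*#@@@@%%%##%%@@@@%###%####
```

```bash
python3 -c "
from rig import job
print(job.hand_in())"
```

```text
the job is handed in; nothing more can be done
None
```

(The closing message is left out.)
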